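Let the lemons out of the fruit dispenser and ease its flap shut

TASK

Press the fruit dispenser's side lever all the way down with your closed fingertips on the middle of its paddle, so that its flap lifts wide open, and keep it down until both lemons have come out into the tray. Then let the lever rise slowly under your fingers until the flap is fully shut again, without letting the sprung flap slam, and take your hand away. Do not touch the flap or the lemons, grip nothing, and leave the other things on the worktop where they stand.

Things in the scene. Friction and masses are not known exactly. Their poses are not given: they have to be found in the camera images.
- dispenser: Gravity fruit dispenser of pale wood, fixed to the worktop: 332 mm long, 114 mm wide, 204 mm high at the rear. Origin: centre of its underside. x points from the tray (front) to the tall hopper (rear, open above, from x = -8 to 152 mm), y to its left where the lever is, z up. The floor of its trough falls to the front at 17 degrees and is 69 mm high below the flap.
- tray (a point): Centre of the tray's floor, in front of the flap (39 mm high; 88 mm in front of the dispenser's origin). The tray is 90 mm wide inside; its sides stand about 36 mm above its floor, at most 78 mm high beside the paddle; the front lip's inner face lies 80 mm before this point, its top 55 mm high.
- flap (a joint): Steel flap, 84 mm wide, 76 mm high, on the hopper's mouth; hangs from a shaft across the trough at x = 10 mm, 152 mm high (dispenser's frame), swings out over the tray and up. 0 = shut, about 1.13 rad = wide open (edge then at x = -60 mm). A spring shuts it: let go, it slams at several rad/s. A pull rod links it to the lever: about 2.6 rad for each rad of the lever.
- lever (a joint): Steel lever on the left side of the dispenser that is pressed down at its paddle. 0 = up (flap shut), 0.43 rad = on its lower stop (flap wide open). Its pivot runs across the dispenser at x = 84 mm, 98 mm high in the dispenser's frame. It springs back up; holding the paddle fully down takes 3 to 5 N.
- lever_pad (a point): Centre of the upper face of the lever's wooden paddle (46 mm along the lever, 36 across, 10 thick), 190 mm before the lever's pivot, 115 mm left of the dispenser's centre line. About 149 mm above the worktop at rest (front end tilted up 0.215 rad), 68 mm with the lever on its stop; on the way it moves less than 8 mm horizontally.
- lemon_1_center (a point): Centre of a lemon, 77 mm long, 52 mm thick, 95 g, loose in the hopper and leaning on the shut flap. It lies across the trough and slides or rolls out by itself when the flap is wide open (the trough is lined with polished steel).
- lemon_2_center (a point): Centre of a second lemon, 71 mm long, 52 mm thick, 85 g, behind the first.
- mug: Small blue mug, 58 mm wide, 82 mm with its handle, 49 mm high; origin at its underside. Leave it alone.
- ramekin: White ramekin, 73 mm across, 41 mm high; origin at its underside. Leave it alone.
- pepper_mill: Wooden pepper mill, 58 mm across, 150 mm high; origin at its underside. Leave it alone.
- garlic: Garlic bulb, 60 mm across, 59 mm high. Leave it alone.
- lime: Lime, 57 mm long, 46 mm thick. Leave it alone.
- lemon_1: The first lemon itself; its origin is a point of its skin and turns with it, so use the point at its centre.
- lemon_2: The second lemon itself; its origin is a point of its skin and turns with it, so use the point at its centre.

How it is judged (in metres and radians):
On the way:
1. the flap is held wide open by the fingertips on the middle of the lever's paddle, and both lemons are out in the tray (value of joint flap above 0.95 rad and contact force between the fingers and lever above 0.3 N and horizontal distance between the grasp point and lever_pad below 0.03 m and x of lemon_1_center in the frame of dispenser between -0.168 and -0.04 m and y of lemon_1_center in the frame of dispenser between -0.045 and 0.045 m and z of each of lemon_1_center, lemon_2_center in the frame of dispenser below 0.11 m and x of lemon_2_center in the frame of dispenser between -0.168 and -0.04 m and y of lemon_2_center in the frame of dispenser between -0.045 and 0.045 m), for 0.2 s.
At the end, for the whole second after the job is handed in: The flap is shut (within 0.04 rad) and both lemons lie still in the tray: their centres at least 50 mm in front of the flap's shaft, between the sides of the tray and behind its lip (value of joint flap below 0.04 rad and linear speed of each of lemon_1, lemon_2 below 0.02 m/s and x of lemon_1_center in the frame of dispenser between -0.168 and -0.04 m and y of lemon_1_center in the frame of dispenser between -0.045 and 0.045 m and z of each of lemon_1_center, lemon_2_center in the frame of dispenser below 0.11 m and x of lemon_2_center in the frame of dispenser between -0.168 and -0.04 m and y of lemon_2_center in the frame of dispenser between -0.045 and 0.045 m); the robot touches nothing.
It fails at once if the flap falls shut faster than 2 rad/s (velocity of joint flap below -2 rad/s).
It fails at once if the robot touches the flap (contact force between any of the fingers, the arm and flap above 0.5 N).
It fails at once if the robot touches or lifts a lemon (contact force between any of the fingers, the arm and lemon_1 above 0.5 N or contact force between any of the fingers, the arm and lemon_2 above 0.5 N or height (world z) of any of lemon_1_center, lemon_2_center above 0.2 m).
It fails at once if another thing on the worktop is moved or lifted by more than 15 mm, or knocked over (distance of any of mug, ramekin, pepper_mill, garlic, lime from where it was at the start of the episode above 0.015 m or angle between any of mug, ramekin, pepper_mill's own z axis and vertical above 0.3 rad).
It fails at once if the lever's paddle is gripped between the fingers (contact force between the fingers and lever above 0.3 N and z of the grasp point in the frame of lever_pad below -0.001 m and x of the grasp point in the frame of lever_pad between -0.03 and 0.03 m and y of the grasp point in the frame of lever_pad between -0.025 and 0.025 m).
It also fails if it takes over 54 s, if anything falls off the work surface, if the arm or the gripper's body presses on something with over 40 N, if the wrist force passes 120 N, or if a joint passes its speed limit or range.

ROBOT

A 7-joint arm with a two-finger parallel gripper is mounted at the origin on a cart in front of the work surface, level with it; the furniture and walls round the work are solid. World frame = base frame: x ahead of the robot, y to its left, z up, the work surface at z = 0. Lengths are in m, angles in degrees, forces in N, time in s.
With the tool pointing down it reaches from about 0.425 to 0.875 m from the base axis. Payload 4.7 kg.
Tool frame: the origin (TCP) lies between the finger pads; the fingertips stand 19 mm ahead of it and the grasp point (between the pads) is the TCP; x points along the fingers, z is the direction in which the jaws open and shut, and the axes are right-handed (so a half turn about x gives the same grasp; the last joint's range is limited). The gripper opens to 87 mm and grips with 3 to 60 N. Pads are 19 mm wide; open, the fingers measure 117 mm over their backs; the gripper's body (75 mm by 190 mm) begins 51 mm behind the grasp point.
Start: joints at [77.298, 18.392, -4.016, 83.108, 1.295, 78.541, -3.26], TCP at [0.152, -0.632, 0.242] pointing down, gripper open.
Joint ranges: [-163.93, 163.93], [-17.29, 119.83], [-79.2, 71.16], [3.27, 140.29], [-89.18, 269.18], [5.43, 117.66], [-154.24, 154.24]. Speed limits (degrees/s): [147.25, 147.25, 180, 180, 180, 180, 180].

INTERFACE

Orientations are given as [roll, pitch, yaw] about the fixed x, y, z axes, in that order (R = Rz(yaw) Ry(pitch) Rx(roll)).
In Python, from cell import monitor, read_camera, camera_model, env, regions_of gives the robot as it stands. The module is installed in compiled form; this text tells all that it offers.
- The arm moves only by the tool step_arm, never from a script. Its argument "deltas" is a list of rows, each a list of 5 numbers: the gripper's target within -1 to 1 (fully open at 1, half-way at 0, shut at -1), then the shift along the tool's x, y, z in m, then the turn about the tool's x in degrees. A call has 1 to 12 rows; each row is the pose to reach, as a shift and turn from the pose commanded when the call began, along the tool's axes at that moment; what a row does not reach only later rows make up. A row lasts 1/8 s, in which the tool goes at most 62.5 mm and 10.7 degrees, less where a joint would pass 70% of its speed; a pose out of reach is approached as far as the arm can. A call with a gripper value outside its range is refused whole. The fingers move at their own pace and stop on an object; "newtons" is the grip in N (left out, the last holds). Time passes only in rows, so rows that repeat a pose let the fingers close. It gives the time, the measured TCP pose, the force and the opening at its end, in the units of the state.
- monitor.get_obs(): the state, without advancing time (a new reading comes with each control period).
- read_camera(name): name is "scene" or "top" or "wrist"; returns (picture, depth): 384x512x3 uint8, red, green, blue; 384x512 float32, m along the optical axis (not along the pixel's ray), 0 where there is no reading.
- camera_model(name): a dict with "fx", "fy", "cx", "cy" (pixels), "k1" (the pictures are not rectified: a ray, as slopes to the right and down, at radius r is drawn at 1 + k1 r^2 times it, then the intrinsics apply), "xyz" and "attitude" of the camera in the world. Camera axes: x right, y down, z forward; pixel columns grow to the right and rows downward; lengths in m; the calibration is good to about 2 mm. A picture is of the moment at which its call begins: read the wrist's pose just before it. camera_model takes no time and is no camera call; for the wrist camera it gives the pose at the moment of the call.
- env.sign_off(): hands the job in, once; it reports no verdict.
Trained networks look in the newest picture that a camera, given by its name, has taken for a name from the list of things; names that differ only in an ending like _2 or _b are one class to them, and where a whole thing is asked for, a point or a joint stands for the part that bears it (a point fixed in the world has none). Each returns a list of dicts, best first, with "p" (0 to 1); they miss things now and then, are a little off and sometimes report something else, mostly with a low value. They report only what shows in the picture. A call takes as long as a camera call.
- regions_of(camera, thing): "pixels" (384x512 bool, what is visible of it) and "pixel" ([column, row] in pixels, amid what is visible of it).
The state is a dict: "time_s": time; "qpos": joint angles; "joint_velocities": joint speeds; "effort": joint torques, N m; "tool_pos": TCP position; "tool_rot": TCP orientation; "force": force on the tool from outside, world axes, zero at the start; "wrist_torque": the same for the moment, N m; "grip_width": finger opening in m.
Only numpy, scipy, OpenCV 4.12 (cv2) and the standard library are available. Lean on these libraries where they do the work, as an engineer would, in place of code of your own. Each camera call takes 0.05 s, during which the arm holds its last target. There are 200 camera calls.

## Working session

There is one attempt and no reset: what is moved stays moved. The work goes in short steps, Python scripts to look and compute and a tool call to move; the robot and the scene stay as the last step left them, time stands still between calls to the robot, and variables do not carry over. Pictures are saved under pics/ and viewed, about 8 in all and at most 12, crops included, and the job is handed in when it is done.

Besides the shell and the picture viewer there is one more tool, called as name([rows], argument=value, ...), one row to a line, values as JSON. step_arm: Moves the arm, as the interface text tells. Its arguments: {"type":"object","properties":{"deltas":{"type":"array"},"newtons":{"type":"number"}},"required":["deltas"]}

```bash
mkdir -p pics; cat > h.py <<'E'
import numpy as np, cv2
from scipy.spatial.transform import Rotation as R
from cell import monitor, read_camera, camera_model, env, regions_of
def rot(a):
    a=np.array(a,float)
    if a.shape==(3,3): return a
    return R.from_euler('xyz',a,degrees=True).as_matrix()
def cloud(m,d):
    v,u=np.mgrid[0:384,0:512]
    K=np.array([[m['fx'],0,m['cx']],[0,m['fy'],m['cy']],[0,0,1.]])
    p=cv2.undistortPoints(np.stack([u.ravel(),v.ravel()],1).astype(float)[:,None],K,np.array([m['k1'],0,0,0.]))[:,0]
    P=np.c_[p*d.reshape(-1,1),d.ravel()]
    return (P@rot(m['attitude']).T+np.array(m['xyz'])).reshape(384,512,3)
E
python3 - <<'E'
from h import *
print(monitor.get_obs())
ims=[]
for c in ('scene','top'):
    m=camera_model(c);print(c,m)
    im,d=read_camera(c);X=cloud(m,d);ims.append(im)
    for t in ('dispenser','lever_pad','flap','lemon_1','mug','ramekin','pepper_mill','garlic','lime'):
        for r in regions_of(c,t)[:2]:
            q=X[r['pixels']&(d>0)]
            print(c,t,round(r['p'],2),np.round(r['pixel']),len(q),np.round(np.median(q,0),3),np.round(np.percentile(q,2,0),3),np.round(np.percentile(q,98,0),3)) if len(q) else 0
    np.savez(c+'.npz',X=X,d=d,im=im)
cv2.imwrite('pics/a.png',cv2.cvtColor(np.vstack(ims),cv2.COLOR_RGB2BGR)[:, :])
for i,im in enumerate(ims): cv2.imwrite(f'pics/a{i}.png',im[:,:,::-1])
E
```

```text
{'time_s': 0.0, 'qpos': array([77.29829319, 18.43864119, -4.0146689 , 83.17413601,  1.2964117 ,
       78.54071666, -3.25846644]), 'joint_velocities': array([-0.01904288,  0.02039932, -0.03633141,  0.00931449, -0.00596954,
        0.01117596,  0.01578955]), 'effort': array([ 1.08234184e-03, -4.91284168e+01, -4.03646166e-01, -3.12534642e+01,
       -6.39926735e-02,  4.39780857e-02,  1.84057740e-04]), 'tool_pos': array([ 0.15166079, -0.63153378,  0.24047282]), 'tool_rot': array([-176.09945505,   89.89157176,  107.41298117]), 'force': array([-1.06126597,  0.1868544 ,  0.97939469]), 'wrist_torque': array([ 0.02150689, -0.02062119,  0.01818826]), 'grip_width': 0.0868354353924715}
scene {'fx': 499.4292556264978, 'fy': 499.4292556264978, 'cx': 252.0504286845869, 'cy': 191.89984564313332, 'k1': 0.05134268476895956, 'xyz': array([-0.2384263 , -1.04562534,  0.71407553]), 'attitude': array([-117.61064203,   -1.40667726,  -47.1540069 ])}
scene dispenser 0.56 [273. 188.] 4923 [ 0.646 -0.33   0.132] [ 0.535 -0.355  0.017] [ 0.744 -0.233  0.206]
scene lever_pad 0.57 [182. 173.] 21 [ 0.505 -0.13   0
[... 1828 characters left out ...]
46]
top lemon_1 0.61 [264. 162.] 167 [ 0.646 -0.277  0.125] [ 0.633 -0.306  0.111] [ 0.658 -0.249  0.132]
top mug 0.78 [151. 229.] 430 [0.48  0.02  0.028] [ 0.454 -0.027  0.005] [0.504 0.042 0.053]
top ramekin 0.63 [151. 190.] 575 [0.574 0.023 0.02 ] [ 0.542 -0.014  0.012] [0.605 0.052 0.044]
top ramekin 0.3 [348. 219.] 375 [ 0.503 -0.499  0.038] [ 0.478 -0.536 -0.004] [ 0.527 -0.475  0.055]
top pepper_mill 0.61 [347. 175.] 526 [ 0.619 -0.491  0.129] [ 0.597 -0.521  0.007] [ 0.646 -0.473  0.149]
top garlic 0.83 [347. 220.] 335 [ 0.503 -0.497  0.039] [ 0.477 -0.522  0.024] [ 0.529 -0.476  0.055]
top lime 0.74 [364. 194.] 276 [ 0.569 -0.539  0.038] [ 0.548 -0.565 -0.001] [ 0.592 -0.519  0.048]
```

View pics/a0.png

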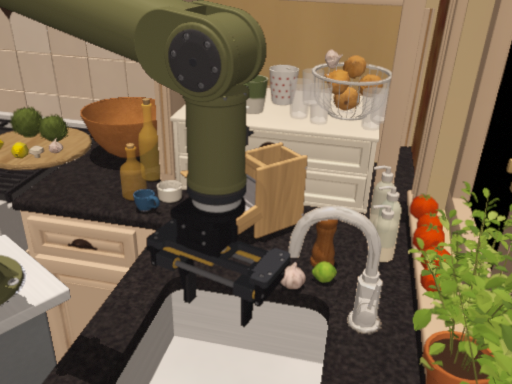

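View pics/a1.png

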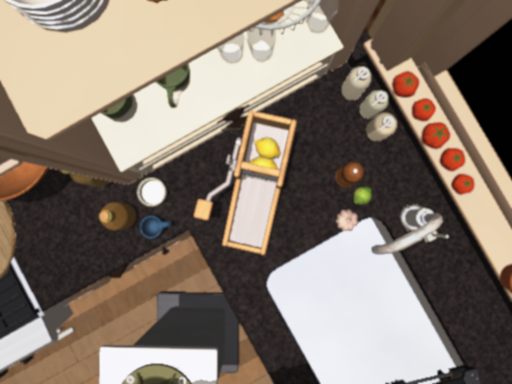

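```bash
python3 - <<'E'
from h import *
f=np.load('top.npz');X=f['X'];im=f['im']
# yaw of dispenser: topmost rim points and footprint
z=X[...,2]
def rect(mk,n):
    q=X[mk][:,:2].astype(np.float32); r=cv2.minAreaRect(q*1000);print(n,len(q),r)
box=(X[...,0]>.4)&(X[...,0]<.8)&(X[...,1]>-.37)&(X[...,1]<-.19)
rect(box&(z>.19)&(z<.215),'hopper rim')
rect(box&(z>.03)&(z<.215),'all')
pad=(X[...,0]>.47)&(X[...,0]<.58)&(X[...,1]>-.18)&(X[...,1]<-.09)&(z>.12)&(z<.18)
rect(pad,'pad');q=X[pad];print(q.mean(0),q.min(0),q.max(0))
# finer rows
for v in range(185,232,3): print(v,[(u,round(float(z[v,u]),3)) for u in range(196,226,3)])
E
```

```text
hopper rim 1208 ((675.5530395507812, -258.83319091796875), (158.54962158203125, 159.03085327148438), 78.11848449707031)
all 6357 ((613.85888671875, -242.05953979492188), (164.79002380371094, 376.2887878417969), 77.5600357055664)
pad 348 ((545.895263671875, -139.18014526367188), (41.57639694213867, 90.25473022460938), 65.86091613769531)
[ 0.53495465 -0.13625749  0.14638183] [ 0.5019534  -0.17660553  0.12532012] [ 0.57857516 -0.11106419  0.1612719 ]
185 [(196, -0.002), (199, 0.004), (202, -0.001), (205, 0.002), (208, 0.002), (211, -0.0), (214, -0.0), (217, -0.002), (220, 0.129), (223, 0.129)]
188 [(196, -0.001), (199, -0.001), (202, 0.003), (205, 0.001), (208, 0.006), (211, 0.002), (214, 0.005), (217, 0.131), (220, 0.13), (223, -0.0)]
191 [(196, -0.0), (199, 0.004), (202, -0.0), (205, 0.001), (208, 0.001), (211, 0.134), (214, 0.134), (217, 0.131), (220, 0.001), (223, -0.001)]
194 [(196, -0.003), (199, 0.002), (202, -0.001), (205, -0.001), (208, 0.132), (211, 0.133), (214, 0.001), (217, 0.001), (220, -0.002), (223, 0.001)]
197 [(196, -0.002), (199, 0.003), (202, 0.003), (205, -0.003), (
[... 975 characters left out ...]
, -0.0), (202, 0.15), (205, 0.153), (208, -0.001), (211, -0.001), (214, -0.003), (217, 0.002), (220, 0.003), (223, 0.007)]
221 [(196, 0.001), (199, 0.004), (202, 0.0), (205, 0.003), (208, 0.003), (211, 0.0), (214, -0.0), (217, -0.004), (220, -0.003), (223, 0.0)]
224 [(196, 0.004), (199, 0.004), (202, 0.006), (205, 0.002), (208, 0.003), (211, 0.0), (214, 0.001), (217, -0.0), (220, -0.002), (223, -0.001)]
227 [(196, -0.003), (199, -0.002), (202, 0.004), (205, 0.003), (208, 0.0), (211, 0.004), (214, 0.002), (217, 0.001), (220, 0.001), (223, 0.006)]
230 [(196, 0.002), (199, -0.004), (202, -0.001), (205, -0.002), (208, 0.005), (211, -0.008), (214, 0.002), (217, 0.002), (220, -0.0), (223, -0.002)]
```

```bash
cat >> h.py <<'E'
def rel(target,jaw_yaw):
    "shift in tool axes to world target, and turn about tool x to bring jaw axis to jaw_yaw (deg, mod 180)"
    o=monitor.get_obs(); T=rot(o['tool_rot']); dz=T[:,2]
    d=T.T@(np.array(target)-o['tool_pos'])
    best=[]
    for a in np.arange(-180,180.1,.5):
        z=(T@rot([a,0,0]))[:,2]; e=np.cos(np.arctan2(z[1],z[0])-np.radians(jaw_yaw)); best.append((abs(e),a))
    s=[(round(a,1)) for e,a in best if e>.99998]
    print('tool',np.round(o['tool_pos'],4),'T',np.round(T,2).tolist(),'shift',np.round(d,4),'turns',s,'q',np.round(o['qpos'],1),'F',np.round(o['force'],1))
E
python3 - <<'E'
from h import *
f=np.load('top.npz');X=f['X'];z=X[...,2]
v,u=np.mgrid[0:384,0:512]
m=(v>197)&(v<222)&(u>193)&(u<214)&(z>.138)&(z<.165)
q=X[m];print('pad',q.mean(0),cv2.minAreaRect((q[:,:2]*1000).astype(np.float32)))
# hopper rim: outline corners
box=(X[...,0]>.4)&(X[...,0]<.8)&(X[...,1]>-.37)&(X[...,1]<-.19)&(z>.19)&(z<.215)
lab=cv2.connectedComponents(box.astype(np.uint8))[1]
for i in range(1,lab.max()+1):
    k=lab==i
    if k.sum()>30: print(k.sum(),cv2.minAreaRect((X[k][:,:2]*1000).astype(np.float32)))
b=(z>.04)&(z<.215)&(u>218)&(u<300)&(v>105)&(v<256)
k=X[b]; 
for yaw in np.arange(-16,-7,1.):
    c,s=np.cos(np.radians(yaw)),np.sin(np.radians(yaw))
    x=k[:,0]*c+k[:,1]*s; y=-k[:,0]*s+k[:,1]*c
    px,py=np.percentile(x,[.3,99.7]),np.percentile(y,[1,50,90,95,99])
    print(yaw,px,np.ptp(px),py)
for yaw in(-12,-13):
    c,s=np.cos(np.radians(yaw)),np.sin(np.radians(yaw)); p=q.mean(0)[:2]
    print('origin from pad',p-np.array([[c,-s],[s,c]])@[-.106,.115])
rel([*q.mean(0)[:2],.30],-12)
E
```

```text
pad [ 0.52736972 -0.1319089   0.14952225] ((529.686279296875, -131.47622680664062), (36.25069808959961, 50.864837646484375), 77.97615051269531)
33 ((749.0398559570312, -204.01707458496094), (15.62392520904541, 20.788909912109375), 42.20883560180664)
1170 ((670.9696655273438, -280.2498474121094), (114.05601501464844, 159.4653778076172), 77.78390502929688)
-16.0 [0.4710275 0.8312028] 0.3601753012760249 [-0.15005254 -0.0764176  -0.01403753  0.0019746   0.03546421]
-15.0 [0.46962157 0.83071377] 0.3610921981791439 [-0.1593129  -0.08822583 -0.02622651 -0.01183061  0.02206121]
-14.0 [0.4678724 0.8298973] 0.362024905771461 [-0.1688881  -0.10000084 -0.03845375 -0.02505364  0.00865148]
-13.0 [0.465774   0.82883234] 0.3630583445818972 [-0.17888885 -0.11182862 -0.05079306 -0.0381496  -0.00476088]
-12.0 [0.46365671 0.82751491] 0.36385819933391483 [-0.19002382 -0.12351994 -0.06331882 -0.05145623 -0.01808512]
-11.0 [0.4612632  0.82594541] 0.36468220441574645 [-0.20184229 -0.13525604 -0.07590839 -0.06411712 -0.0313946 ]
-10.0 [0.45847995 0.82412432] 0.3656443704256585 [-0.2143331  -0.14704573 -0.08860641 -0.07675026 -0.04477808]
-9.0 [0.45565572 0.82205219] 0.36639646820852495 [-0.2269802  -0.15872507 -0.10124342 -0.08943466 -0.05834081]
-8.0 [0.45243827 0.81976164] 0.3673233741553339 [-0.23962568 -0.170156   -0.1132753  -0.10175453 -0.07174361]
origin from pad [ 0.60714352 -0.26643451]
origin from pad [ 0.60478358 -0.26780626]
tool [ 0.1518 -0.6321  0.2416] T [[-0.0, 0.97, 0.23], [-0.0, 0.23, -0.97], [-1.0, -0.0, 0.0]] shift [-0.0585  0.482  -0.3986] turns [np.float64(-64.5), np.float64(115.5)] q [77.3 18.4 -4.  83.1  1.3 78.5 -3.3] F [-0.1 -0.3 -0.4]
```

step_arm([
  [-1, -0.02, 0.02, -0.017, -3],
  [-1, -0.04, 0.06, -0.05, -8],
  [-1, -0.06, 0.1, -0.083, -14],
  [-1, -0.06, 0.14, -0.117, -20],
  [-1, -0.06, 0.19, -0.158, -26],
  [-1, -0.06, 0.24, -0.2, -33],
  [-1, -0.06, 0.29, -0.242, -40],
  [-1, -0.06, 0.34, -0.283, -46],
  [-1, -0.06, 0.39, -0.325, -52],
  [-1, -0.06, 0.43, -0.358, -58],
  [-1, -0.06, 0.46, -0.383, -62],
  [-1, -0.06, 0.48, -0.4, -64.5],
], newtons=10)

```text
time_s: 2.5
tool_pos: [0.526, -0.1289, 0.3017]
tool_rot: [-1.7, 90.0, -13.5]
force: [0.6, -0.4, 0.9]
grip_width: 0.0006
```

step_arm([
  [-1, 0, 0, 0, 0],
  [-1, 0, 0, 0, 0],
  [-1, 0, 0, 0, 0],
])

```text
time_s: 2.88
tool_pos: [0.5243, -0.133, 0.3014]
tool_rot: [-110.9, 89.9, -123.1]
force: [0.5, 1.1, 0.2]
grip_width: 0.0005
```

```bash
python3 - <<'E'
from h import *
rel([.525,-.131,.20],-12)
print(monitor.get_obs()['grip_width'])
m=camera_model('wrist');im,d=read_camera('wrist');X=cloud(m,d);z=X[...,2]
for r in regions_of('wrist','lever_pad')[:2]:
    k=r['pixels']&(z>.13)&(z<.17); print(r['p'],r['pixel'],np.median(X[k],0),cv2.minAreaRect((X[k][:,:2]*1000).astype(np.float32)))
np.savez('w.npz',X=X); cv2.imwrite('pics/w.png',im[:,:,::-1])
E
```

```text
tool [ 0.5243 -0.133   0.3014] T [[-0.0, 0.21, 0.98], [-0.0, 0.98, -0.21], [-1.0, -0.0, -0.0]] shift [0.1014 0.0022 0.0002] turns [np.float64(-180.0), np.float64(-0.5), np.float64(0.0), np.float64(179.5), np.float64(180.0)] q [ 44.9   5.9 -35.9  92.3   3.5  83.   -3.5] F [0.5 1.1 0.2]
0.0005072680526791703
0.76 [277.2, 186.5] [ 0.53414506 -0.13940954  0.14839039] ((581.5179443359375, -158.25921630859375), (40.109580993652344, 168.09576416015625), 66.41407012939453)
0.22 [351.0, 228.5] [ 0.62944047 -0.20789594  0.15878793] ((633.9380493164062, -209.87637329101562), (17.2491397857666, 30.213844299316406), 79.19554138183594)
```

View pics/w.png

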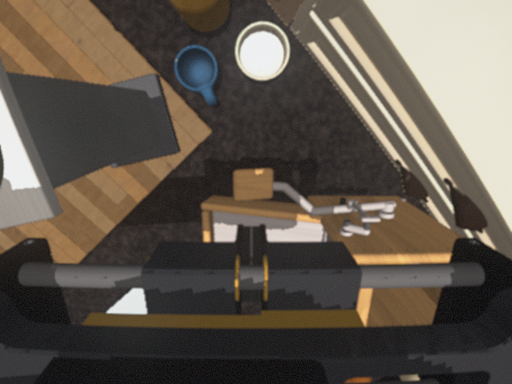

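```bash
python3 - <<'E'
from h import *
X=np.load('w.npz')['X'];z=X[...,2];v,u=np.mgrid[0:384,0:512]
k=(v>160)&(v<203)&(u>228)&(u<275)&(z>.138)&(z<.17)
q=X[k];print(q.mean(0),cv2.minAreaRect((q[:,:2]*1000).astype(np.float32)))
k=(v>185)&(v<245)&(u>300)&(u<400)&(z>.1); q=X[k]-[.606,-.267,0]
c,s=np.cos(np.radians(12.2)),-np.sin(np.radians(12.2))
x=q[:,0]*c+q[:,1]*s;y=-q[:,0]*s+q[:,1]*c
for a in np.arange(-.06,.1,.02):
    j=(x>a)&(x<a+.02)&(y>.05); 
    if j.sum()>3: print(round(a,2),j.sum(),'y max',np.percentile(y[j],97).round(3),'z max',np.percentile(q[j,2],97).round(3))
E
```

```text
[ 0.52568451 -0.13324567  0.14867399] ((526.9996948242188, -135.07232666015625), (36.115928649902344, 47.46123123168945), 77.75775146484375)
-0.06 59 y max 0.091 z max 0.13
-0.04 130 y max 0.082 z max 0.128
-0.02 453 y max 0.075 z max 0.175
0.0 706 y max 0.08 z max 0.177
0.02 620 y max 0.081 z max 0.178
0.04 448 y max 0.074 z max 0.179
0.06 408 y max 0.074 z max 0.16
0.08 99 y max 0.073 z max 0.126
```

step_arm([
  [-1, 0.015, 0, 0, -3],
  [-1, 0.035, 0, 0, -6],
  [-1, 0.06, 0, 0, -9],
  [-1, 0.085, 0.001, 0, -12],
  [-1, 0.105, 0.001, 0, -12],
  [-1, 0.116, 0.001, 0, -12],
  [-1, 0.116, 0.001, 0, -12],
])

```text
time_s: 3.85
tool_pos: [0.5248, -0.1303, 0.1851]
tool_rot: [168.8, 89.9, 168.8]
force: [0.5, 0.4, -0.1]
grip_width: 0.0006
```

step_arm([
  [-1, 0.005, 0, 0, 0],
  [-1, 0.01, 0, 0, 0],
  [-1, 0.015, 0, 0, 0],
  [-1, 0.02, 0, 0, 0],
  [-1, 0.025, 0, 0, 0],
  [-1, 0.025, 0, 0, 0],
])

```text
time_s: 4.6
tool_pos: [0.5252, -0.1299, 0.1601]
tool_rot: [150.1, 90.0, 150.1]
force: [-0.2, 0.4, 0.9]
grip_width: 0.0003
```

step_arm([
  [-1, 0.006, 0, 0, 0],
  [-1, 0.012, 0, 0, 0],
  [-1, 0.018, 0, 0, 0],
  [-1, 0.024, 0, 0, 0],
  [-1, 0.03, 0, 0, 0],
  [-1, 0.036, 0, 0, 0],
  [-1, 0.042, 0, 0, 0],
  [-1, 0.048, 0, 0, 0],
  [-1, 0.054, 0, 0, 0],
  [-1, 0.06, 0, 0, 0],
  [-1, 0.064, 0, 0, 0],
  [-1, 0.064, 0, 0, 0],
])

```text
time_s: 6.1
tool_pos: [0.526, -0.1302, 0.0967]
tool_rot: [-12.0, 89.9, -12.0]
force: [0.4, -0.4, 4.0]
grip_width: 0.0005
```

```bash
python3 - <<'E'
from h import *
rel([.525,-.132,.09],0)
for c in ('top','wrist'):
    m=camera_model(c);im,d=read_camera(c);X=cloud(m,d)
    cv2.imwrite(f'pics/{c}2.png',im[:,:,::-1])
    for t in ('lemon_1','lever_pad','flap'):
        for r in regions_of(c,t)[:2]: print(c,t,round(r['p'],2),np.round(r['pixel']),np.round(np.median(X[r['pixels']],0),3))
a=cv2.imread('pics/top2.png')[90:280,140:340];b=cv2.imread('pics/wrist2.png')
cv2.imwrite('pics/c2.png',np.hstack([cv2.resize(a,(400,380)),cv2.resize(b,(400,300),interpolation=cv2.INTER_AREA) if 0 else cv2.copyMakeBorder(cv2.resize(b,(400,300)),0,80,0,0,cv2.BORDER_CONSTANT)]))
E
```

```text
tool [ 0.526  -0.1302  0.0967] T [[0.0, -0.0, 1.0], [-0.0, 1.0, 0.0], [-1.0, -0.0, 0.0]] shift [ 0.0067 -0.0018 -0.001 ] turns [np.float64(-180.0), np.float64(0.0), np.float64(180.0)] q [ 43.   15.5 -36.  107.2  10.4  60.5   2.9] F [ 0.4 -0.4  4. ]
top lemon_1 0.8 [247. 237.] [ 0.461 -0.241  0.068]
top lemon_1 0.72 [248. 213.] [ 0.508 -0.246  0.082]
top lever_pad 0.58 [232. 162.] [ 0.642 -0.193  0.086]
top lever_pad 0.29 [255. 187.] [ 0.581 -0.259  0.137]
top flap 0.59 [253. 192.] [ 0.579 -0.261  0.136]
top flap 0.59 [257. 169.] [ 0.619 -0.266  0.104]
wrist lever_pad 0.74 [250. 222.] [ 0.525 -0.125  0.074]
```

View pics/c2.png

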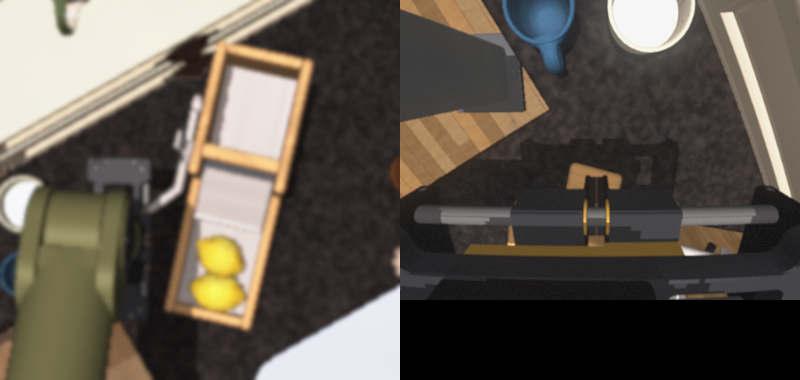

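step_arm([
  [-1, 0.003, 0, 0, 0],
  [-1, 0.006, 0, 0, 0],
  [-1, 0.008, 0, 0, 0],
  [-1, 0.008, 0, 0, 0],
])

```text
time_s: 7.0
tool_pos: [0.5254, -0.13, 0.0892]
tool_rot: [-102.7, 90.0, -102.7]
force: [-0.5, -0.4, 9.2]
grip_width: 0.0004
```

step_arm([
  [-1, 0.001, 0, 0, 0],
  [-1, 0.001, 0, 0, 0],
  [-1, 0.001, 0, 0, 0],
  [-1, 0.001, 0, 0, 0],
  [-1, 0.001, 0, 0, 0],
  [-1, 0.001, 0, 0, 0],
])

```text
time_s: 7.75
tool_pos: [0.5255, -0.13, 0.089]
tool_rot: [-95.8, 89.9, -95.8]
force: [-3.1, -0.5, 15.6]
grip_width: 0.0005
```

```bash
python3 - <<'E'
from h import *
m=camera_model('top');im,d=read_camera('top');X=cloud(m,d);print(monitor.get_obs()['force'])
for t in ('lemon_1','flap'):
    for r in regions_of('top',t)[:2]:
        p=np.median(X[r['pixels']],0)-[.606,-.267,0];th=np.radians(12.2)
        print(t,round(r['p'],2),np.round(r['pixel']),'disp',(p[0]*np.cos(th)-p[1]*np.sin(th)).round(3),(p[0]*np.sin(th)+p[1]*np.cos(th)).round(3),p[2].round(3))
E
```

```text
[-2.63446757  0.24778148 14.34085373]
lemon_1 0.87 [245. 235.] disp -0.147 -0.005 0.068
lemon_1 0.67 [248. 218.] disp -0.101 0.005 0.081
flap 0.71 [145. 226.] disp -0.19 0.268 0.035
flap 0.63 [255. 189.] disp -0.028 0.003 0.139
```

step_arm([
  [-1, -0.002, 0, 0, 0],
  [-1, -0.005, 0, 0, 0],
  [-1, -0.009, 0, 0, 0],
  [-1, -0.013, 0, 0, 0],
  [-1, -0.017, 0, 0, 0],
  [-1, -0.021, 0, 0, 0],
  [-1, -0.025, 0, 0, 0],
  [-1, -0.029, 0, 0, 0],
  [-1, -0.033, 0, 0, 0],
  [-1, -0.037, 0, 0, 0],
  [-1, -0.041, 0, 0, 0],
  [-1, -0.045, 0, 0, 0],
])

```text
time_s: 9.4
tool_pos: [0.5258, -0.1301, 0.133]
tool_rot: [-13.5, 89.9, -13.4]
force: [-0.4, 0.5, 2.1]
grip_width: 0.0006
```

step_arm([
  [-1, -0.004, 0, 0, 0],
  [-1, -0.008, 0, 0, 0],
  [-1, -0.012, 0, 0, 0],
  [-1, -0.016, 0, 0, 0],
  [-1, -0.02, 0, 0, 0],
  [-1, -0.024, 0, 0, 0],
  [-1, -0.028, 0, 0, 0],
  [-1, -0.031, 0, 0, 0],
  [-1, -0.034, 0, 0, 0],
  [-1, -0.037, 0, 0, 0],
  [-1, -0.04, 0, 0, 0],
  [-1, -0.043, 0, 0, 0],
])

```text
time_s: 10.9
tool_pos: [0.5247, -0.1299, 0.1753]
tool_rot: [170.4, 89.9, 170.4]
force: [0.2, 0.1, -0.6]
grip_width: 0.0005
```

step_arm([
  [-1, -0.003, 0, 0, 0],
  [-1, -0.008, 0, 0, 0],
  [-1, -0.02, 0, 0, 0],
  [-1, -0.045, 0, 0, 0],
  [-1, -0.075, 0, 0, 0],
  [-1, -0.105, 0, 0, 0],
  [-1, -0.13, 0, 0, 0],
  [-1, -0.14, 0, 0, 0],
  [-1, -0.14, 0, 0, 0],
  [-1, -0.14, 0, 0, 0],
])

```text
time_s: 12.15
tool_pos: [0.5248, -0.1299, 0.3144]
tool_rot: [164.3, 89.9, 164.3]
force: [-0.6, -0.3, -0.3]
grip_width: 0.0007
```

```bash
python3 - <<'E'
from h import *
m=camera_model('wrist');im,d=read_camera('wrist');X=cloud(m,d)
for r in regions_of('wrist','lever_pad')[:1]: print('pad',r['p'],r['pixel'],np.median(X[r['pixels']],0))
cv2.imwrite('pics/w3.png',im[:,:,::-1])
m=camera_model('top');th=np.radians(12.2)
for i in range(2):
    im,d=read_camera('top');X=cloud(m,d)
    for t in ('lemon_1','flap','mug','ramekin','garlic','lime','pepper_mill'):
        for r in regions_of('top',t)[:2]:
            w=np.median(X[r['pixels']],0);p=w-[.606,-.267,0]
            print(t,round(r['p'],2),np.round(r['pixel']),w.round(3),'disp',(p[0]*np.cos(th)-p[1]*np.sin(th)).round(3),(p[0]*np.sin(th)+p[1]*np.cos(th)).round(3))
a=cv2.resize(im[90:280,140:340,::-1],(400,380));b=cv2.copyMakeBorder(cv2.resize(cv2.imread('pics/w3.png'),(400,300)),0,80,0,0,cv2.BORDER_CONSTANT)
cv2.imwrite('pics/c3.png',np.hstack([a,b]))
E
```

```text
pad 0.58 [271.7, 191.0] [ 0.55140326 -0.15032503  0.14508569]
lemon_1 0.9 [247. 236.] [ 0.461 -0.241  0.069] disp -0.147 -0.005
lemon_1 0.83 [246. 216.] [ 0.508 -0.24   0.081] disp -0.102 0.006
flap 0.78 [254. 175.] [ 0.612 -0.259  0.154] disp 0.004 0.009
flap 0.52 [220. 183.] [ 0.586 -0.179  0.129] disp -0.038 0.082
lime 0.58 [366. 195.] [ 0.571 -0.537  0.04 ] disp 0.023 -0.271
pepper_mill 0.74 [349. 173.] [ 0.619 -0.491  0.129] disp 0.06 -0.217
lemon_1 0.98 [247. 215.] [ 0.51  -0.238  0.081] disp -0.1 0.008
lemon_1 0.59 [247. 236.] [ 0.461 -0.24   0.068] disp -0.147 -0.004
flap 0.74 [255. 178.] [ 0.611 -0.259  0.155] disp 0.004 0.009
garlic 0.64 [346. 218.] [ 0.505 -0.498  0.039] disp -0.05 -0.248
garlic 0.38 [249. 214.] [ 0.51  -0.24   0.081] disp -0.1 0.006
lime 0.68 [363. 193.] [ 0.569 -0.537  0.04 ] disp 0.021 -0.272
pepper_mill 0.86 [350. 172.] [ 0.619 -0.49   0.129] disp 0.06 -0.215
```

View pics/c3.png

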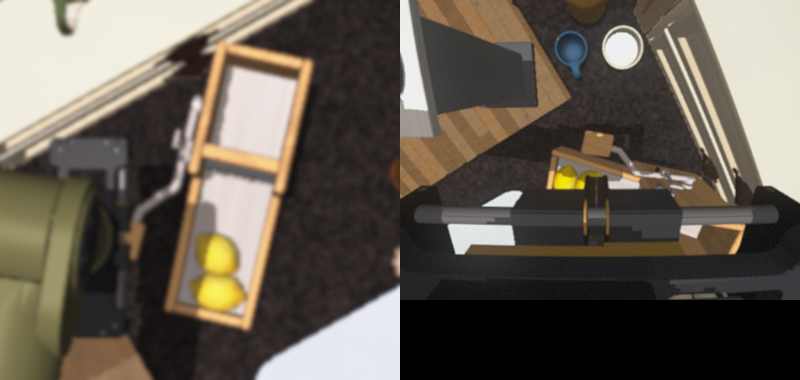

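The combined picture shows both lemons in the tray at about (217,255) and (220,292), the hopper empty, the flap back under the crossbar and the paddle free below the gripper. The positions are the same in both top pictures.

```bash
python3 -c "
from h import *
env.sign_off()"
```

```text
the job is handed in; nothing more can be done
```

I pressed the paddle near its middle with closed fingertips until the lever reached its lower stop. The wrist force there rose to about 9–16 N, more than the 3–5 N needed to hold it. Both lemons came out into the tray while I held it down.

I then let the lever rise at about 30 mm/s, which is roughly 0.4 rad/s at the flap and well under the 2 rad/s limit. After that I lifted the hand clear and handed the job in at about 12 s.

**Lemons:** in the dispenser's frame their centres are at about x = -0.10 and -0.147 m, both with |y| under 0.01 m. They sat in the same place in two consecutive top pictures, so they appear still.

**Flap and lever:** the flap's detected position is the same as before the press, and the paddle is back at its rest height (about 0.145–0.149 m). The wrist force is about zero. I did not measure the flap's angle or speed directly.

**Other things:** the garlic, lime and pepper mill are within 2–3 mm of where they started. The last check found neither the mug nor the ramekin, because the arm hides them from the top camera. The last wrist picture shows both standing upright, but I did not measure their positions again.

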